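# Pull down the meter hatch with the hooked pole

## Robot

A 6-joint arm with a two-finger parallel gripper is mounted at the origin on the work surface. World frame = base frame: x ahead of the robot, y to its left, z up, the work surface at z = 0. Lengths are in m, angles in rad, forces in N, time in s.
With the tool pointing down it reaches from about 0.4 to 0.825 m from the base axis. Payload 7 kg.
Tool frame: the origin (TCP) lies at the very end of the fingers, on their centre line; the grasp point (between the pads) lies pinch_z behind it (pinch_z is the distance from the TCP to the grasp point, in m); z points along the fingers, y is the direction in which the jaws open and shut (so a half turn about z gives the same grasp; the last joint's range is limited). The gripper opens to 88 mm and grips with 3 to 60 N. Pads are 19 mm wide; open, the fingers measure 130 mm over their backs; the gripper's body (78 mm by 193 mm) begins 47 mm behind the grasp point.
Start: joints at [1.566, 0.359, 0.012, 0, -1.224, -0.288], TCP at [0.195, 0.646, 0.227] pointing down, gripper open.
Joint ranges: [-3.07, 3.07], [-1.43, 2.12], [-1.02, 1.25], [-3.03, 1.67], [-3.05, -0], [-3.03, 3.03]. Speed limits (rad/s): [2.39, 2.39, 3.01, 3.14, 3.14, 3.14].

## Interface

Orientations are given as a rotation vector (axis times angle).
In Python, from workcell import state, read_camera, get_calibration, finish_job, find_in, pinpoint, pinch_z gives the robot as it stands.
- The arm moves only by the tool arm_command, never from a script. Its argument "motion" is a list that holds one entry, the list of rows, each a list of 5 numbers: the shift along the tool's x, y, z in m, then the turn about the tool's z in degrees, then the closure in counts, from 0 (fully open) to 255 (shut). In form: [[[x, y, z, roll, hand], ...]]. A call has 1 to 20 rows; each row shifts and turns the commanded pose from where the row before left it, along the tool's axes as they then stand; what a row does not reach is not made up. A row lasts 1/12 s, in which the tool goes at most 41.7 mm and 7.16 degrees, less where a joint would pass 70% of its speed; a pose out of reach is approached as far as the arm can. A call with a gripper value outside its range is refused whole. The fingers move at their own pace and stop on an object; the grip force is fixed at half the most. Time passes only in rows, so rows that do not move let the fingers close. It gives the time, the measured TCP pose, the force and the opening at its end, in the units of the state.
- state(): the state, without advancing time (a new reading comes with each control period).
- read_camera(name): name is "scene" or "top" or "wrist"; returns the picture (384x512x3 uint8, blue, green, red); there is no depth.
- get_calibration(name): a dict with "camera_matrix" (3x3 intrinsics, pixels), "k1" (the pictures are not rectified: a ray, as slopes to the right and down, at radius r is drawn at 1 + k1 r^2 times it, then the intrinsics apply), "R" (3x3) and "t" (3): a world point X has camera coordinates R X + t. Camera axes: x right, y down, z forward; pixel columns grow to the right and rows downward; lengths in m; the calibration is good to about 2 mm. A picture is of the moment at which its call begins: read the wrist's pose just before it. get_calibration takes no time and is no camera call; for the wrist camera it gives the pose at the moment of the call.
- finish_job(): hands the job in, once; it reports no verdict.
Trained networks look in the newest picture that a camera, given by its name, has taken for a name from the list of things; names that differ only in an ending like _2 or _b are one class to them, and where a whole thing is asked for, a point or a joint stands for the part that bears it (a point fixed in the world has none). Each returns a list of dicts, best first, with "score" (0 to 1); they miss things now and then, are a little off and sometimes report something else, mostly with a low value. They report only what shows in the picture. A call takes as long as a camera call.
- find_in(camera, name): "at" ([x, y, z] in m, in world coordinates, good to about 4 mm: the middle of the surface that is visible of it).
- pinpoint(camera, name): "at" ([x, y, z] in m, in world coordinates, good to about 4 mm: a listed point, or the origin of a listed thing).
The state is a dict: "time_s": time; "joint_pos": joint angles; "qd": joint speeds; "joint_torque": joint torques, N m; "tcp_pos": TCP position; "orientation": TCP orientation; "force": force on the tool from outside, world axes, zero at the start; "ft_torque": the same for the moment, N m; "gripper_width": opening from 0.0 (shut) to 1.0 (fully open).
Only numpy, scipy, OpenCV 4.12 (cv2) and the standard library are available. Lean on these libraries where they do the work, as an engineer would, in place of code of your own. Each camera call takes 0.05 s, during which the arm holds its last target.

## Task

Take the short wooden pole with the steel hook, put its hook through the ring high on the meter cupboard's hatch, and pull the hatch down to its stop without forcing it. Then unhook the pole and lay it down flat on the slate shelf, leaving the hatch open. Open the hatch only with the pole, keep the hand off the cupboard, and do not disturb the brush, bowl, paperweight or doorstop.

Things in the scene. Friction and masses are not known exactly. Their poses are not given: they have to be found in the camera images.
- pole: Loose hooked pole, pale wood, 0.2 kg; place may be swapped with the brush's. Origin: underside, near the centre of mass (grip here). Own x runs to the hook end, which starts towards the cupboard (about world -y); y points to the hook finger's side (about world +x). Wooden bar 26 mm wide (y), 30 mm high (z), x = -150 to 120 mm; then a ferrule of 23 mm and a steel rod, 8 mm thick, at z = 15 mm.
- hook_mid (a point): Middle of the hook finger, at (165, 25, 15) mm in the pole's frame, axes as the pole's. The rod bends square at x = 165 mm and runs 50 mm to the pole's +y, level with the shelf: this is the hook finger, 8 mm thick.
- hook_tip (a point): Free end of the hook finger, at (165, 50, 15) mm in the pole's frame; axes as the pole's.
- ring (a point): Centre of the steel ring fixed to the hatch's outer face; inner diameter 38, outer 52, bar 7 mm. The hole's axis is its own y: level, parallel to the hinge. Own x points into the face, 46 mm away; z up the hatch. Turns with the hatch; shut, it is 250 mm above the shelf. With the pole's x and y along the cupboard's x and y, the hook finger passes through the hole along +y.
- hatch (a joint): Opening angle, rad: 0 shut, 0.9 at the stop; starts at 0 to 0.12. Level hinge along the hatch's bottom edge: the cupboard's y axis, raised 80 mm. The top comes out to the cupboard's -x and down. Wood, 206 wide, 200 high, 12 mm thick. The stiff hinge stays where left; about 4 N at the ring moves it. Ring centre: 170 mm up the hatch from the hinge, 46 mm in front.
- cupboard: White meter cupboard fixed to the shelf, on the robot's right, front towards world +y (turned up to 15 degrees either way); 130 mm deep, 240 mm wide, 315 mm high, with the wooden hatch in its front. Origin: on the shelf, middle of the front face; own x points from the front to the back, y along the front (roughly world +x), z up.
- brush: Bystander: wooden coat brush, 300 mm long, handle 26 mm wide, head 50 mm wide, lying bristles up, 42 mm high, roughly parallel to the pole. Origin: underside, 150 mm from either end; own x towards the head.
- bowl: Bystander: round stainless steel key bowl, 130 mm across, 45 mm high; origin at the centre of its foot.
- paperweight: Bystander: turquoise glass paperweight, 72 mm across, 47 mm high; origin at the centre of its underside.
- doorstop: Bystander: black plastic doorstop wedge, 120 x 40 x 36 mm; origin at the centre of its underside.

How it is judged:
On the way, in this order (a step that is already met when the one before it is completed fails the run):
1. the hook finger is through the ring while the hatch is still nearly shut (y of hook_tip in the frame of ring above 0.008 m and y of hook_mid in the frame of ring below 0.021 m and distance between hook_mid and ring below 0.03 m and value of joint hatch below 0.35 rad), for 0.1 s.
2. the hatch is pulled down to its stop (past 0.75 rad) with the hook still in the ring (value of joint hatch above 0.75 rad and y of hook_tip in the frame of ring above 0.003 m and distance between hook_mid and ring below 0.035 m), for 0.1 s.
At the end, for the whole second after the job is handed in: The hatch stands open at its stop (past 0.75 rad of 0.9), and the pole lies flat (within 10 degrees of level, origin below 40 mm) and still on the shelf, clear of the ring and cupboard (value of joint hatch above 0.75 rad and height (world z) of pole below 0.04 m and angle between pole's own x axis and vertical between 1.4 and 1.74 rad and distance between hook_mid and ring above 0.05 m and linear speed of pole below 0.02 m/s and contact force between pole and cupboard below 0.1 N); the robot touches nothing.
It fails at once if the hand or arm touches the cupboard or its hatch (contact force between any of the fingers, the arm and cupboard above 2 N).
It fails at once if the pole is forced against the cupboard with more than 40 N (contact force between pole and cupboard above 40 N).
It fails at once if a bystander is shifted by more than 30 mm (distance of any of brush, bowl, paperweight, doorstop from where it was at the start of the episode above 0.03 m).
It also fails if it takes over 51 s, if anything falls off the work surface, if the arm or the gripper's body presses on something with over 40 N, if the wrist force passes 120 N, or if a joint passes its speed limit or range.

## Working session

There is one attempt and no reset: what is moved stays moved. The work goes in short steps, Python scripts to look and compute and a tool call to move; the robot and the scene stay as the last step left them, time stands still between calls to the robot, and variables do not carry over. Pictures are saved under pics/ and viewed, and the job is handed in when it is done.

Besides the shell and the picture viewer there is one more tool, called in YAML: its name, and indented under it one key for each argument. arm_command: Moves the arm, as the interface text tells. Its arguments: {"type":"object","properties":{"motion":{"type":"array","items":{"type":"array","items":{"type":"array","items":{"type":"number"}}}}},"required":["motion"]}

```bash
ls; mkdir -p pics; python3 - <<'E'
from workcell import *
import cv2
s=state();print(s, pinch_z)
for c in ["scene","top"]:
    im=read_camera(c);cv2.imwrite(f"pics/{c}0.png",im)
    k=get_calibration(c);print(c,k)
    for n in ["pole","hook_mid","hook_tip","ring","cupboard","brush","bowl","paperweight","doorstop"]:
        print(n,[(r["at"],round(r["score"],2)) for r in pinpoint(c,n)[:2]])
print(state()["time_s"])
E
```

```text
pics
{'time_s': 0.0, 'joint_pos': array([ 1.56611243e+00,  3.59385112e-01,  1.10667563e-02, -3.53624941e-04,
       -1.22412038e+00, -2.88095761e-01]), 'qd': array([-0.00238391,  0.00034273, -0.00012175, -0.00030671, -0.00096194,
       -0.00020997]), 'joint_torque': array([ 1.24740716e-03, -5.82712591e+01,  2.93045032e+01,  6.99658424e+00,
        6.97313400e-03, -1.45112463e-04]), 'tcp_pos': array([0.19470121, 0.64579292, 0.22562666]), 'orientation': array([ 3.10630800e+00, -4.58199383e-01, -1.52592435e-04]), 'force': array([ 0.04325478,  0.2021029 , -0.02061988]), 'ft_torque': array([0.0307912 , 0.01256262, 0.03664495]), 'gripper_width': 1.0019590371038152} 0.0188
scene {'camera_matrix': array([[409.20289636,   0.        , 254.91638085],
       [  0.        , 409.20289636, 189.57964903],
       [  0.        ,   0.        ,   1.        ]]), 'k1': -0.1512260686306198, 'R': array([[ 0.26144255,  0.96513354, -0.01284701],
       [ 0.51238213, -0.15005305, -0.84554635],
       [-0.81799287,  0.21447922, -0.53374744]]), 't': array([-0.07864768, -0.1731223 ,  1.65430304])}
pole [([0.6217
[... 658 characters left out ...]
 'k1': -0.09798525121535273, 'R': array([[-0.01608726, -0.99950062,  0.02719753],
       [-0.99203456,  0.01255649, -0.12533858],
       [ 0.12493448, -0.02899725, -0.99174116]]), 't': array([-0.07393837,  0.59632407,  0.85113414])}
pole [([0.6178, 0.1604, -0.0049], 0.91)]
hook_mid [([0.6358, -0.0004, 0.0162], 0.74), ([0.5688, -0.1215, 0.0038], 0.61)]
hook_tip [([0.6644, -0.0043, 0.0173], 0.89)]
ring [([0.6394, -0.3168, 0.2469], 0.85)]
cupboard [([0.6294, -0.3687, -0.0005], 0.64), ([0.5665, -0.1212, 0.0029], 0.6)]
brush [([0.4379, 0.1624, -0.0005], 0.74)]
bowl [([0.7205, -0.1141, -0.0001], 0.91)]
paperweight [([0.4461, -0.0892, 0.0017], 0.93)]
doorstop [([0.5647, -0.1228, 0.0025], 0.95)]
1.0
```

View pics/scene0.png

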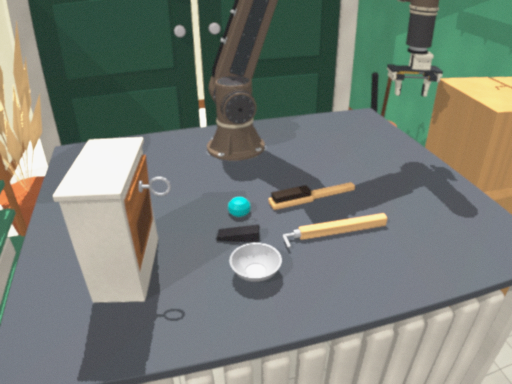

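View pics/top0.png

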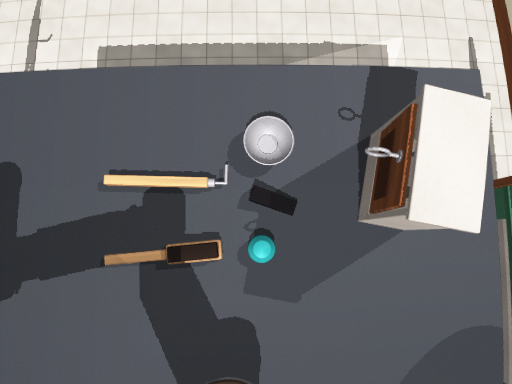

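The scene picture shows the pole (upper stick, bar from (298,235) to (386,220), hook at (290,240)), the brush behind it, and the ring at (160,186) on the nearly shut hatch. In the top picture the pole runs from (104,180) to (227,183) with its finger up, and the cupboard roof is on the right at (410–489, 87–232). The networks agree with this. Next I measure the yaws.

```bash
cat > h.py <<'E'
from workcell import *
import numpy as np, cv2
def unproj(cal,uv,z):
    K=cal["camera_matrix"];k1=cal["k1"];R=np.array(cal["R"]);t=np.array(cal["t"])
    p=cv2.undistortPoints(np.array([[uv]],float),K,np.array([k1,0,0,0,0]))[0,0]
    d=R.T@np.array([p[0],p[1],1]);C=-R.T@t
    return C+d*(z-C[2])/d[2]
def proj(cal,X):
    uv,_=cv2.projectPoints(np.array([X],float),cv2.Rodrigues(np.array(cal["R"]))[0],np.array(cal["t"],float),cal["camera_matrix"],np.array([cal["k1"],0,0,0,0]))
    return uv[0,0]
E
python3 - <<'E'
from h import *
im=cv2.imread("pics/top0.png");c=get_calibration("top")
hsv=cv2.cvtColor(im,cv2.COLOR_BGR2HSV)
# pole bar
m=cv2.inRange(hsv,(12,60,140),(35,255,255));m[:160]=0;m[205:]=0;m[:,:90]=0;m[:,235:]=0
p=np.argwhere(m)[:,::-1];print(len(p),p.min(0),p.max(0))
r=cv2.minAreaRect(p.astype(np.float32));b=cv2.boxPoints(r);print(b)
W=np.array([unproj(c,q,0.03) for q in b]);print(W)
l=cv2.fitLine(p.astype(np.float32),cv2.DIST_L2,0,.01,.01).ravel()
a=unproj(c,l[2:]+l[:2]*40,.03);d=unproj(c,l[2:]-l[:2]*40,.03);v=a-d;print("pole yaw",np.degrees(np.arctan2(v[1],v[0])),(a+d)/2)
# roof
m=cv2.inRange(hsv,(0,0,200),(180,60,255));m[:,:400]=0
n,lab,st,_=cv2.connectedComponentsWithStats(m);print(st[1:][st[1:,4]>500])
i=lab[150,450];p=np.argwhere(lab==i)[:,::-1].astype(np.float32)
b=cv2.boxPoints(cv2.minAreaRect(p));W=np.array([unproj(c,q,0.315) for q in b]);print(b,W)
for j in range(4):
    v=W[(j+1)%4]-W[j];print(np.linalg.norm(v),np.degrees(np.arctan2(v[1],v[0])))
for u in [(425,87),(410,218)]:print(unproj(c,u,.315))
big=cv2.resize(im[70:250,340:500],None,fx=4,fy=3.3,interpolation=cv2.INTER_CUBIC);cv2.imwrite("pics/roof.png",cv2.resize(im[70:240,340:500],(640,600*17//17),interpolation=cv2.INTER_CUBIC))
cv2.imwrite("pics/pole.png",cv2.resize(im[150:210,90:240],(800,320),interpolation=cv2.INTER_CUBIC))
E
```

```text
1132 [103 175] [207 187]
[[102.900116 184.89487 ]
 [103.17871  174.03021 ]
 [207.26413  176.69907 ]
 [206.98553  187.56372 ]]
[[0.61059324 0.31054574 0.03      ]
 [0.63874863 0.31096719 0.03      ]
 [0.6281335  0.04253283 0.03      ]
 [0.60030632 0.04318576 0.03      ]]
pole yaw -92.22531933335226 [0.61923508 0.17519339 0.03      ]
[[  400     0   112   233 18032]]
[[ 3.9621423e+02  2.2123718e-01]
 [ 5.0380780e+02 -6.0666962e+00]
 [ 5.1758899e+02  2.2974480e+02]
 [ 4.0999542e+02  2.3603273e+02]] [[ 0.93078892 -0.35529412  0.315     ]
 [ 0.96726297 -0.60213586  0.315     ]
 [ 0.47748439 -0.55537457  0.315     ]
 [ 0.47310161 -0.34155851  0.315     ]]
0.24952194443499234 -81.59463194627614
0.49200576954414704 174.54625330464594
0.2138609688954335 91.17427793384546
0.45789337292469445 -1.7189820272009364
[ 0.7483593  -0.39330991  0.315     ]
[ 0.50463571 -0.34351561  0.315     ]
```

View pics/roof.png

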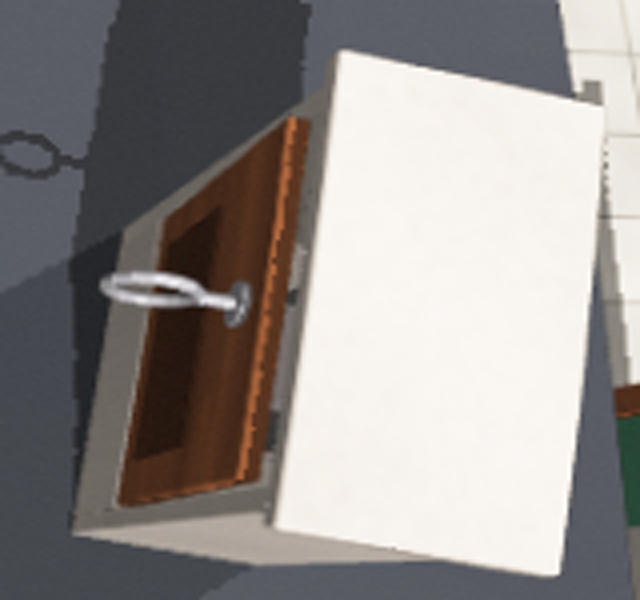

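View pics/pole.png

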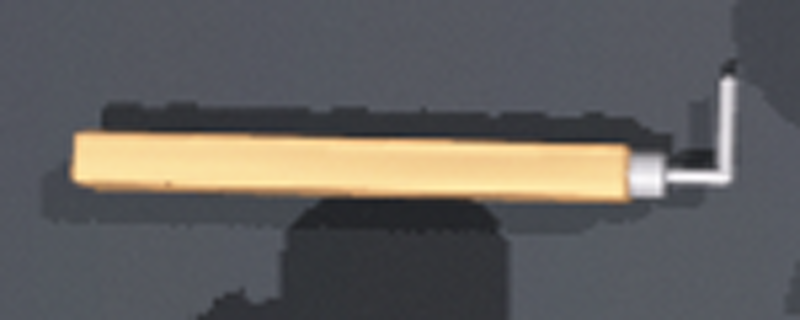

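Pole: bar centre about (0.620, 0.162), yaw −92.2°. Cupboard: yaw about −101.5°, and the ring fits at about (0.638, −0.316, 0.247). The tool needs a +75.4° roll, so I turn it first.

arm_command:
  motion:
    - [[0, 0, 0, 7, 0], [0, 0, 0, 7, 0], [0, 0, 0, 7, 0], [0, 0, 0, 7, 0], [0, 0, 0, 7, 0], [0, 0, 0, 7, 0], [0, 0, 0, 7, 0], [0, 0, 0, 7, 0], [0, 0, 0, 7, 0], [0, 0, 0, 7, 0], [0, 0, 0, 5.4, 0], [0, 0, 0, 0, 0], [0, 0, 0, 0, 0]]

```text
time_s: 2.08
tcp_pos: [0.1948, 0.6463, 0.2266]
orientation: [-2.182, 2.26, 0.0]
force: [0.1, -0.3, 0.2]
gripper_width: 1.0
```

```bash
cat >> h.py <<'E'
def tool():
    s=state();R=cv2.Rodrigues(np.array(s["orientation"],float))[0];return s,np.array(s["tcp_pos"]),R
def rep(target=None):
    s,p,R=tool();print("t",round(s["time_s"],2),"tcp",p.round(4),"xyaw",np.degrees(np.arctan2(R[1,0],R[0,0])).round(2),"zaxis",R[:,2].round(3),"F",np.round(s["force"],1),"w",round(s["gripper_width"],3),"j",np.round(s["joint_pos"],2))
    if target is not None: print("tool delta mm",(R.T@(np.array(target)-p)*1000).round(1))
E
python3 -c "
from h import *
rep([0.620,0.162,0.226])"
```

```text
t 2.08 tcp [0.1948 0.6463 0.2266] xyaw -92.0 zaxis [-0.  0. -1.] F [ 0.1 -0.3  0.2] w 1.0 j [ 1.57  0.36  0.01 -0.   -1.22 -1.6 ]
tool delta mm [ 469.2 -441.8    0.6]
```

arm_command:
  motion:
    - [[0.0293, -0.0276, 0, 0, 0], [0.0293, -0.0276, 0, 0, 0], [0.0293, -0.0276, 0, 0, 0], [0.0293, -0.0276, 0, 0, 0], [0.0293, -0.0276, 0, 0, 0], [0.0293, -0.0276, 0, 0, 0], [0.0293, -0.0276, 0, 0, 0], [0.0293, -0.0276, 0, 0, 0], [0.0293, -0.0276, 0, 0, 0], [0.0293, -0.0276, 0, 0, 0], [0.0293, -0.0276, 0, 0, 0], [0.0293, -0.0276, 0, 0, 0], [0.0293, -0.0276, 0, 0, 0], [0.0293, -0.0276, 0, 0, 0], [0.0293, -0.0276, 0, 0, 0], [0.0293, -0.0276, 0, 0, 0], [0, 0, 0, 0, 0], [0, 0, 0, 0, 0]]

```text
time_s: 3.58
tcp_pos: [0.6193, 0.1589, 0.2259]
orientation: [2.177, -2.263, -0.0]
force: [-0.3, 0.6, -0.4]
gripper_width: 1.003
```

```bash
python3 - <<'E'
from h import *
rep([0.620,0.162,0.226])
c=get_calibration("wrist");im=read_camera("wrist");cv2.imwrite("pics/w1.png",im)
for n in ["pole","hook_mid","hook_tip"]: print(n,pinpoint("wrist",n)[:2])
for X in [(0.62,.162,.03),(0.639,-.003,.015)]: print(proj(c,X))
np.set_printoptions(suppress=True)
E
```

```text
t 3.58 tcp [0.6193 0.1589 0.2259] xyaw -92.22 zaxis [-0.001 -0.    -1.   ] F [-0.3  0.6 -0.4] w 1.003 j [ 0.56  0.3  -0.07  0.   -1.2  -0.59]
tool delta mm [-3.1 -0.6 -0.1]
pole [{'at': [0.6188, 0.1657, 0.0026], 'score': 0.83}]
hook_mid [{'at': [0.6389, -0.0031, 0.0151], 'score': 0.83}]
hook_tip [{'at': [0.6676, -0.0043, 0.0173], 'score': 0.58}, {'at': [0.4332, 0.1595, -0.0013], 'score': 0.23}]
[253.43166534 175.24634345]
[229.25392474  20.86671486]
```

View pics/w1.png

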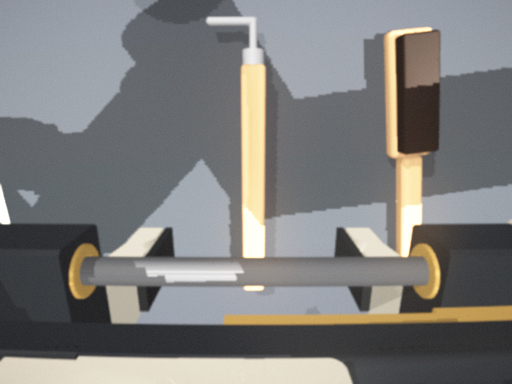

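The wrist picture shows the pole upright at column 254, midway between the fingers, with the hook at (235,20). The brush is well off to the right at column 410. Descending.

arm_command:
  motion:
    - [[-0.002, 0, 0.03, 0, 0], [0, 0, 0.037, 0, 0], [0, 0, 0.037, 0, 0], [0, 0, 0.037, 0, 0], [0, 0, 0.03, 0, 0], [0, 0, 0.022, 0, 0], [0, 0, 0.015, 0, 0], [0, 0, 0.009, 0, 0], [0, 0, 0.004, 0, 0], [0, 0, 0, 0, 0], [0, 0, 0, 0, 0], [0, 0, 0, 0, 0]]

```text
time_s: 4.78
tcp_pos: [0.6191, 0.1637, 0.007]
orientation: [-2.178, 2.261, -0.001]
force: [0.2, -0.1, 0.2]
gripper_width: 1.001
```

arm_command:
  motion:
    - [[0, 0, 0, 0, 255], [0, 0, 0, 0, 255], [0, 0, 0, 0, 255], [0, 0, 0, 0, 255], [0, 0, 0, 0, 255], [0, 0, 0, 0, 255], [0, 0, 0, 0, 255], [0, 0, 0, 0, 255], [0, 0, 0, 0, 255], [0, 0, 0, 0, 255], [0, 0, 0, 0, 255], [0, 0, 0, 0, 255]]

```text
time_s: 5.78
tcp_pos: [0.6185, 0.1631, 0.0055]
orientation: [-2.179, 2.263, -0.0]
force: [1.3, 0.4, -0.9]
gripper_width: 0.295
```

```bash
python3 - <<'E'
from h import *
rep()
E
```

```text
t 5.78 tcp [0.6185 0.1631 0.0055] xyaw -92.17 zaxis [ 0.  0. -1.] F [ 1.3  0.4 -0.9] w 0.295 j [ 0.56  0.51 -0.31  0.   -0.75 -0.6 ]
```

arm_command:
  motion:
    - [[0, 0, -0.01, 0, 255], [0, 0, -0.02, 0, 255], [0, 0, -0.03, 0, 255], [0, 0, -0.03, 0, 255], [0, 0, -0.03, 0, 255], [0, 0, -0.03, 0, 255], [0, 0, -0.03, 0, 255], [0, 0, -0.03, 0, 255], [0, 0, -0.016, 0, 255], [0, 0, -0.006, 0, 255], [0, 0, 0, 4.6, 255], [0, 0, 0, 4.7, 255], [0, 0, 0, 0, 255], [0, 0, 0, 0, 255], [0, 0, 0, 0, 255]]

```text
time_s: 7.03
tcp_pos: [0.618, 0.1628, 0.2368]
orientation: [1.991, -2.429, -0.001]
force: [0.3, 0.3, -1.0]
gripper_width: 0.292
```

```bash
python3 - <<'E'
from h import *
rep()
for c in ["scene","top","wrist"]:
    im=read_camera(c);cv2.imwrite(f"pics/{c}2.png",im)
    for n in ["pole","hook_mid","hook_tip","ring"]:
        print(c,n,[(r["at"],round(r["score"],2)) for r in pinpoint(c,n)[:2]])
cw=get_calibration("top")
f=[unproj(cw,u,.315) for u in [(425,84.2),(408.3,219.3),(491.2,99.2),(480.5,233.5)]]
for i,j in [(1,0),(3,2),(2,0),(3,1)]:
    v=f[j]-f[i];print(np.linalg.norm(v).round(4),np.degrees(np.arctan2(v[1],v[0])).round(1))
print((f[0]+f[1])/2)
E
```

```text
t 7.03 tcp [0.618  0.1628 0.2368] xyaw -101.33 zaxis [-0.001 -0.001 -1.   ] F [ 0.3  0.3 -1. ] w 0.292 j [ 0.56  0.29 -0.06 -0.   -1.22 -0.76]
scene pole [([0.6179, 0.1644, 0.2312], 0.87), ([0.4368, 0.1611, -0.0009], 0.74)]
scene hook_mid [([0.6113, -0.0056, 0.2439], 0.59)]
scene hook_tip [([0.6368, -0.0099, 0.2475], 0.69)]
scene ring [([0.6386, -0.3175, 0.247], 0.61)]
top pole [([0.616, 0.1607, 0.2262], 0.65), ([0.6082, -0.0038, 0.2481], 0.29)]
top hook_mid [([0.6111, -0.0029, 0.2456], 0.89)]
top hook_tip []
top ring [([0.6403, -0.3153, 0.2478], 0.73)]
wrist pole [([0.6146, 0.1625, 0.2326], 0.79)]
wrist hook_mid []
wrist hook_tip []
wrist ring []
0.2572 -12.1
0.2598 -11.4
0.1374 79.1
0.1402 78.0
[ 0.62819854 -0.36707146  0.315     ]
```

View pics/scene2.png

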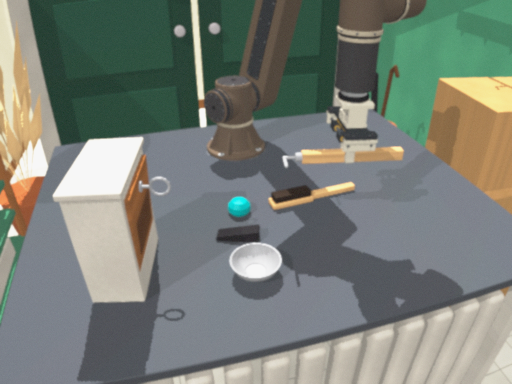

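View pics/wrist2.png

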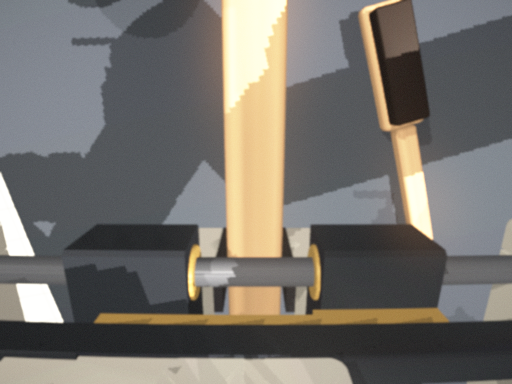

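The pole is held level and aligned with the cupboard; the hook measures about (0.611, −0.004, 0.246), as expected from the given geometry. I need +300 mm in tool x and −88 mm in tool y, with a pre-insertion stop 45 mm short in y.

arm_command:
  motion:
    - [[0.01, -0.002, 0, 0, 255], [0.02, -0.004, 0, 0, 255], [0.03, -0.005, 0, 0, 255], [0.03, -0.005, 0, 0, 255], [0.03, -0.005, 0, 0, 255], [0.03, -0.005, 0, 0, 255], [0.03, -0.005, 0, 0, 255], [0.03, -0.005, 0, 0, 255], [0.03, -0.005, 0, 0, 255], [0.025, -0.002, 0, 0, 255], [0.015, 0, 0, 0, 255], [0.01, 0, 0, 0, 255], [0.005, 0, 0, 0, 255], [0, 0, 0, 0, 255], [0, 0, 0, 0, 255], [0, 0, 0, 0, 255]]

```text
time_s: 9.12
tcp_pos: [0.6021, -0.1337, 0.2376]
orientation: [-1.989, 2.431, 0.0]
force: [0.9, 0.3, -1.7]
gripper_width: 0.294
```

```bash
cat > look.py <<'E'
from h import *
import sys
tag=sys.argv[1]
rep()
s,p,R=tool()
ht=p+R@np.array([.165,-.025,0]);ht[2]=p[2]+.0095;print("hook_mid kin",ht.round(4))
H=[];G=[]
for c in ["scene","top"]:
    im=read_camera(c)
    for n in ["hook_mid","hook_tip","ring"]:
        print(c,n,[(r["at"],round(r["score"],2)) for r in pinpoint(c,n)[:2]])
    k=get_calibration(c)
    u=proj(k,[.64,-.30,.22]) if len(sys.argv)<3 else proj(k,eval(sys.argv[2]))
    x=int(np.clip(u[0]-50,0,412));y=int(np.clip(u[1]-50,0,284))
    cv2.imwrite(f"pics/{c}_{tag}.png",cv2.resize(im[y:y+100,x:x+100],(400,400),interpolation=cv2.INTER_CUBIC))
a,b=[cv2.imread(f"pics/{c}_{tag}.png") for c in ("scene","top")]
cv2.imwrite(f"pics/{tag}.png",np.hstack([a,b]))
E
python3 look.py a
```

```text
t 9.12 tcp [ 0.6021 -0.1337  0.2376] xyaw -101.42 zaxis [ 0.  0. -1.] F [ 0.9  0.3 -1.7] w 0.294 j [ 0.1   0.26 -0.11 -0.   -1.21 -0.3 ]
hook_mid kin [ 0.5939 -0.3003  0.2471]
scene hook_mid [([0.5935, -0.3043, 0.245], 0.83)]
scene hook_tip [([0.6205, -0.3095, 0.2501], 0.81)]
scene ring [([0.6385, -0.3151, 0.2488], 0.94)]
top hook_mid [([0.593, -0.2989, 0.2496], 0.78)]
top hook_tip [([0.6195, -0.3048, 0.245], 0.7)]
top ring [([0.6382, -0.3178, 0.251], 0.84)]
```

View pics/a.png

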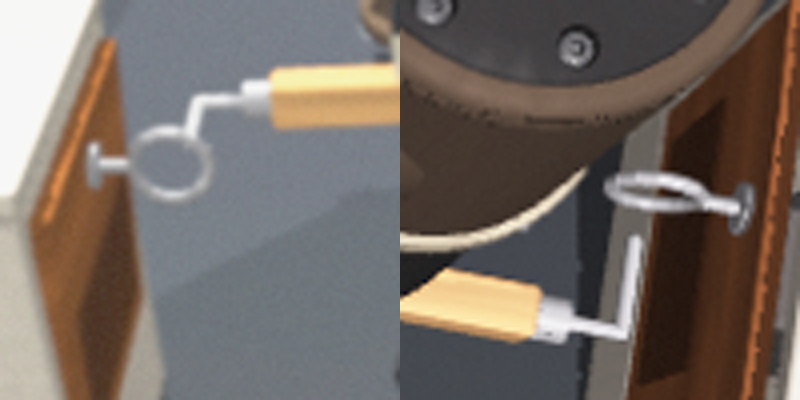

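Left (scene): the tip points at the ring hole from the near side. Right (top): the finger, tip at (636,238), is just short of the ring centre at (657,190). The remaining move is +7 mm in tool x, then −47 mm in tool y.

arm_command:
  motion:
    - [[0.007, 0, 0, 0, 255], [0, 0, 0, 0, 255], [0, -0.004, 0, 0, 255], [0, -0.006, 0, 0, 255], [0, -0.006, 0, 0, 255], [0, -0.006, 0, 0, 255], [0, -0.006, 0, 0, 255], [0, -0.006, 0, 0, 255], [0, -0.006, 0, 0, 255], [0, -0.004, 0, 0, 255], [0, -0.003, 0, 0, 255], [0, 0, 0, 0, 255], [0, 0, 0, 0, 255], [0, 0, 0, 0, 255]]

```text
time_s: 10.68
tcp_pos: [0.6463, -0.1508, 0.2376]
orientation: [-1.988, 2.432, 0.0]
force: [-0.1, 0.4, -1.3]
gripper_width: 0.295
```

```bash
python3 look.py b
```

```text
t 10.68 tcp [ 0.6463 -0.1508  0.2376] xyaw -101.48 zaxis [-0.  0. -1.] F [-0.1  0.4 -1.3] w 0.295 j [ 0.06  0.33  0.   -0.   -1.24 -0.26]
hook_mid kin [ 0.638  -0.3175  0.2471]
scene hook_mid [([0.6397, -0.3177, 0.2449], 0.68), ([0.6639, -0.3275, 0.2499], 0.25)]
scene hook_tip [([0.6661, -0.3258, 0.2483], 0.88), ([0.4475, -0.0953, 0.0022], 0.31)]
scene ring [([0.6395, -0.3175, 0.2502], 0.7)]
top hook_mid [([0.6361, -0.3175, 0.2501], 0.71)]
top hook_tip [([0.6638, -0.3218, 0.2451], 0.72)]
top ring [([0.6408, -0.3196, 0.2448], 0.78)]
```

View pics/b.png

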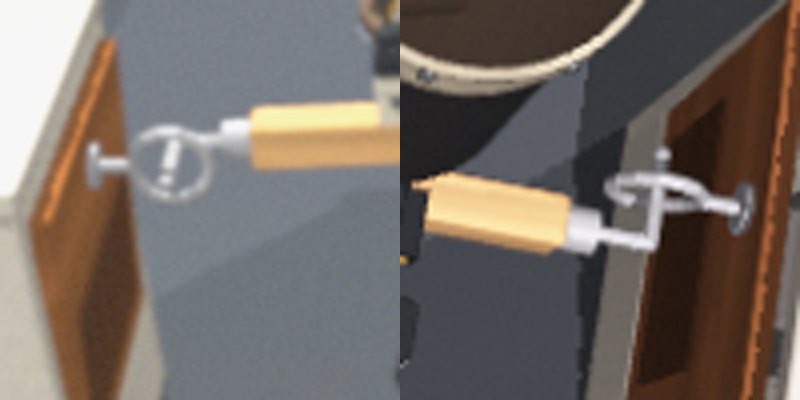

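The finger is through the ring, centred and with the tip about 25 mm beyond it. In the left view it sits mid-hole at (172,160). Now I compute the arc.

```bash
python3 - <<'E'
import numpy as np
t0=0.05
F=lambda t:46*np.cos(t)+170*np.sin(t)
H=lambda t:80+170*np.cos(t)-46*np.sin(t)
px,pz=0,0
for t in [.05]+list(np.arange(.1,.91,.05)):
    ph=np.radians(18)*t/.9
    x=F(t)-F(t0)+15*np.cos(ph); z=H(t)-H(t0)-15*np.sin(ph)
    print(round(t,2),"cum",round(-x,1),round(-z,1),"step",round(-x-px,1),round(-z-pz,1));px,pz=-x,-z
E
```

```text
0.05 cum -15.0 0.3 step -15.0 0.3
0.1 cum -23.3 3.5 step -8.3 3.2
0.15 cum -31.4 7.1 step -8.1 3.6
0.2 cum -39.4 11.1 step -8.0 4.0
0.25 cum -47.1 15.5 step -7.8 4.4
0.3 cum -54.7 20.2 step -7.5 4.8
0.35 cum -62.0 25.4 step -7.3 5.2
0.4 cum -69.0 30.9 step -7.0 5.5
0.45 cum -75.7 36.8 step -6.8 5.9
0.5 cum -82.2 43.0 step -6.5 6.2
0.55 cum -88.4 49.5 step -6.2 6.5
0.6 cum -94.2 56.3 step -5.8 6.8
0.65 cum -99.7 63.4 step -5.5 7.1
0.7 cum -104.8 70.7 step -5.1 7.4
0.75 cum -109.6 78.3 step -4.8 7.6
0.8 cum -114.0 86.2 step -4.4 7.8
0.85 cum -118.0 94.2 step -4.0 8.1
0.9 cum -121.6 102.5 step -3.6 8.2
```

Pull to about 0.3 rad, using half steps.

arm_command:
  motion:
    - [[-0.004, 0, 0, 0, 255], [-0.004, 0, 0, 0, 255], [-0.004, 0, 0, 0, 255], [-0.003, 0, 0.0003, 0, 255], [-0.004, 0, 0.0016, 0, 255], [-0.0043, 0, 0.0016, 0, 255], [-0.004, 0, 0.0018, 0, 255], [-0.0041, 0, 0.0018, 0, 255], [-0.004, 0, 0.002, 0, 255], [-0.004, 0, 0.002, 0, 255], [-0.0039, 0, 0.0022, 0, 255], [-0.0039, 0, 0.0022, 0, 255], [-0.0037, 0, 0.0024, 0, 255], [-0.0038, 0, 0.0024, 0, 255], [0, 0, 0, 0, 255]]

```text
time_s: 12.33
tcp_pos: [0.6571, -0.0965, 0.2163]
orientation: [1.988, -2.432, -0.002]
force: [-0.2, -0.7, -2.1]
gripper_width: 0.294
```

```bash
python3 look.py c
```

```text
t 12.33 tcp [ 0.6571 -0.0965  0.2163] xyaw -101.46 zaxis [-0.001  0.    -1.   ] F [-0.2 -0.7 -2.1] w 0.294 j [ 0.15  0.35 -0.03 -0.   -1.2  -0.35]
hook_mid kin [ 0.6488 -0.2632  0.2258]
scene hook_mid [([0.6511, -0.263, 0.2263], 0.56)]
scene hook_tip [([0.6777, -0.2718, 0.227], 0.97)]
scene ring [([0.6465, -0.2771, 0.23], 0.79)]
top hook_mid [([0.6494, -0.2636, 0.2274], 0.9)]
top hook_tip [([0.6754, -0.2685, 0.2302], 0.68), ([0.5652, -0.124, 0.0033], 0.33)]
top ring [([0.6451, -0.2759, 0.2268], 0.81)]
```

View pics/c.png

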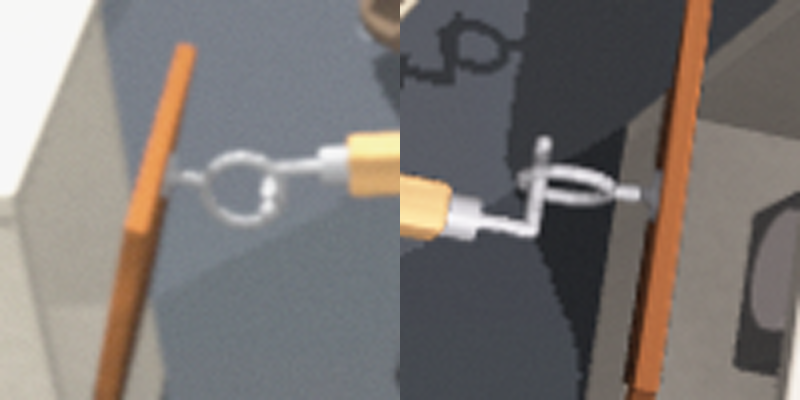

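It follows as planned: the hatch is at about 0.29 rad, forces are small and the finger bears on the outer side of the ring. Continuing to 0.6 rad.

arm_command:
  motion:
    - [[-0.0036, 0, 0.0026, 0, 255], [-0.0037, 0, 0.0026, 0, 255], [-0.0035, 0, 0.0027, 0, 255], [-0.0035, 0, 0.0028, 0, 255], [-0.0034, 0, 0.0029, 0, 255], [-0.0034, 0, 0.003, 0, 255], [-0.0032, 0, 0.0031, 0, 255], [-0.0033, 0, 0.0031, 0, 255], [-0.0031, 0, 0.0032, 0, 255], [-0.0031, 0, 0.0033, 0, 255], [-0.0029, 0, 0.0034, 0, 255], [-0.0029, 0, 0.0034, 0, 255], [0, 0, 0, 0, 255]]

```text
time_s: 13.82
tcp_pos: [0.665, -0.0577, 0.1802]
orientation: [1.988, -2.432, -0.001]
force: [0.6, -1.4, -1.6]
gripper_width: 0.295
```

```bash
python3 look.py d
```

```text
t 13.82 tcp [ 0.665  -0.0577  0.1802] xyaw -101.46 zaxis [-0.001  0.    -1.   ] F [ 0.6 -1.4 -1.6] w 0.295 j [ 0.2   0.38 -0.07 -0.   -1.13 -0.4 ]
hook_mid kin [ 0.6567 -0.2244  0.1897]
scene hook_mid [([0.6558, -0.2253, 0.186], 0.68)]
scene hook_tip [([0.6833, -0.2327, 0.1917], 0.57)]
scene ring [([0.653, -0.2382, 0.1964], 0.8)]
top hook_mid [([0.6567, -0.2236, 0.1921], 0.75)]
top hook_tip [([0.6827, -0.2297, 0.1897], 0.92)]
top ring [([0.6587, -0.2389, 0.1919], 0.88)]
```

View pics/d.png

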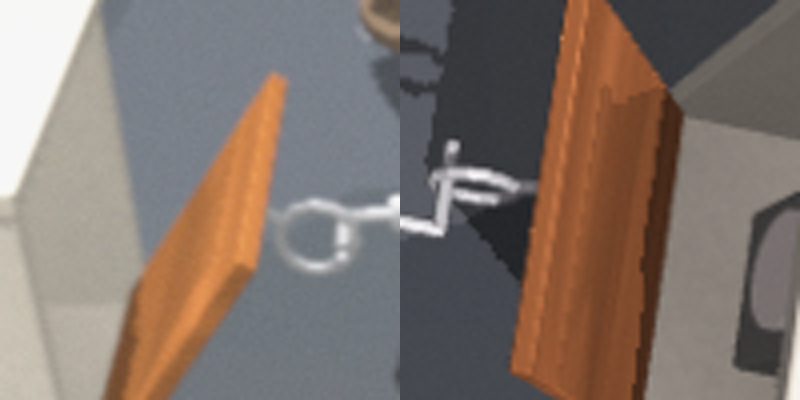

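About 0.6 rad, with the hook still in and forces still small. Continuing to about 0.87 rad, just short of the stop.

arm_command:
  motion:
    - [[-0.0027, 0, 0.0035, 0, 255], [-0.0028, 0, 0.0036, 0, 255], [-0.0025, 0, 0.0037, 0, 255], [-0.0026, 0, 0.0037, 0, 255], [-0.0024, 0, 0.0038, 0, 255], [-0.0024, 0, 0.0038, 0, 255], [-0.0022, 0, 0.0039, 0, 255], [-0.0022, 0, 0.0039, 0, 255], [-0.002, 0, 0.004, 0, 255], [-0.002, 0, 0.004, 0, 255], [-0.0015, 0, 0.003, 0, 255], [0, 0, 0, 0, 255], [0, 0, 0, 0, 255]]

```text
time_s: 15.3
tcp_pos: [0.6698, -0.0338, 0.1393]
orientation: [1.987, -2.431, -0.001]
force: [-0.4, -4.8, -2.5]
gripper_width: 0.293
```

```bash
python3 look.py e
```

```text
t 15.3 tcp [ 0.6698 -0.0338  0.1393] xyaw -101.49 zaxis [-0.002 -0.    -1.   ] F [-0.4 -4.8 -2.5] w 0.293 j [ 0.24  0.41 -0.11  0.   -1.05 -0.44]
hook_mid kin [ 0.6615 -0.2005  0.1488]
scene hook_mid [([0.6614, -0.2034, 0.1464], 0.97)]
scene hook_tip [([0.6919, -0.2074, 0.1507], 0.71), ([0.4465, -0.0951, 0.0011], 0.41)]
scene ring [([0.6596, -0.2168, 0.1552], 0.96)]
top hook_mid [([0.6582, -0.2022, 0.1492], 0.74)]
top hook_tip []
top ring [([0.661, -0.215, 0.1553], 0.63)]
```

View pics/e.png

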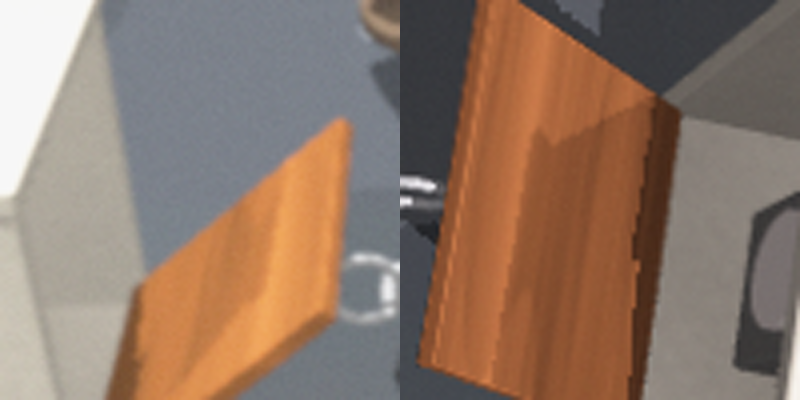

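The ring height of 0.155 puts the hatch at about 0.86 rad, with a 5 N force. One small nudge towards the stop.

arm_command:
  motion:
    - [[-0.001, 0, 0.002, 0, 255], [-0.001, 0, 0.002, 0, 255], [0, 0, 0, 0, 255], [0, 0, 0, 0, 255]]

```text
time_s: 16.03
tcp_pos: [0.6703, -0.0322, 0.136]
orientation: [1.987, -2.432, -0.0]
force: [-1.0, -6.5, -3.2]
gripper_width: 0.294
```

```bash
python3 look.py f "[.66,-.21,.15]"
```

```text
t 16.03 tcp [ 0.6703 -0.0322  0.136 ] xyaw -101.49 zaxis [-0.001 -0.001 -1.   ] F [-1.  -6.5 -3.2] w 0.294 j [ 0.24  0.42 -0.11  0.   -1.04 -0.44]
hook_mid kin [ 0.6619 -0.1989  0.1455]
scene hook_mid [([0.6625, -0.2005, 0.1418], 0.97)]
scene hook_tip [([0.688, -0.2074, 0.1475], 0.56)]
scene ring [([0.6583, -0.2104, 0.155], 0.9)]
top hook_mid [([0.6574, -0.1996, 0.1454], 0.79)]
top hook_tip [([0.6858, -0.2034, 0.1435], 0.66)]
top ring [([0.6649, -0.214, 0.1513], 0.57)]
```

View pics/f.png

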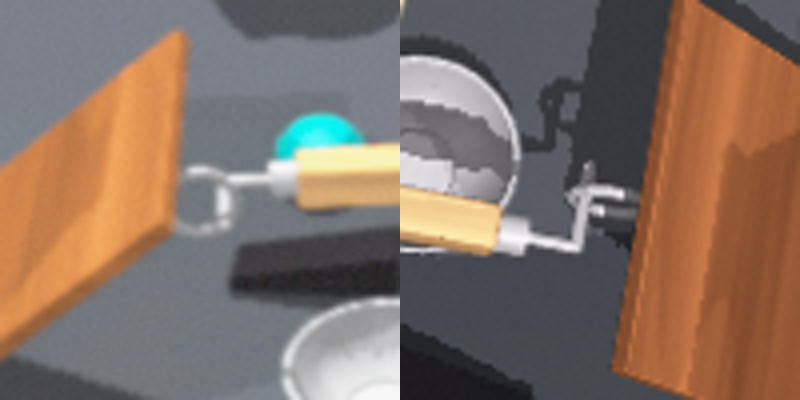

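The hatch is at about 0.88 rad, with only 6 N on the pole. Next I centre the finger in the ring, slide it out along tool +y, then back off.

arm_command:
  motion:
    - [[0.004, 0, -0.002, 0, 255], [0.004, 0, -0.002, 0, 255], [0.004, 0, -0.001, 0, 255], [0, 0, 0, 0, 255], [0, 0, 0, 0, 255]]

```text
time_s: 16.85
tcp_pos: [0.6685, -0.0434, 0.1416]
orientation: [-1.987, 2.432, -0.0]
force: [0.5, -0.1, -0.9]
gripper_width: 0.296
```

```bash
python3 look.py g "[.66,-.21,.15]"
```

```text
t 16.85 tcp [ 0.6685 -0.0434  0.1416] xyaw -101.49 zaxis [ 0.001  0.    -1.   ] F [ 0.5 -0.1 -0.9] w 0.296 j [ 0.23  0.41 -0.11 -0.   -1.05 -0.43]
hook_mid kin [ 0.6602 -0.21    0.1511]
scene hook_mid [([0.6623, -0.212, 0.1465], 0.89)]
scene hook_tip [([0.6874, -0.2189, 0.1523], 0.74)]
scene ring [([0.6627, -0.2131, 0.1531], 0.88), ([0.6582, -0.2111, 0.1462], 0.19)]
top hook_mid [([0.6593, -0.2102, 0.1495], 0.76)]
top hook_tip [([0.6827, -0.2139, 0.1542], 0.73)]
top ring [([0.6628, -0.2154, 0.1503], 0.79)]
```

View pics/g.png

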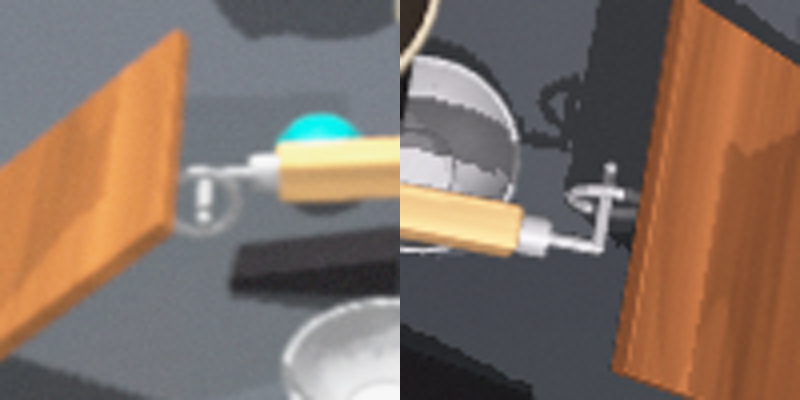

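The finger is centred and force-free. Withdrawing.

arm_command:
  motion:
    - [[0, 0.005, 0, 0, 255], [0, 0.007, 0, 0, 255], [0, 0.007, 0, 0, 255], [0, 0.007, 0, 0, 255], [0, 0.007, 0, 0, 255], [0, 0.007, 0, 0, 255], [0, 0.007, 0, 0, 255], [0, 0.007, 0, 0, 255], [0, 0.005, 0, 0, 255], [0, 0, 0, 0, 255], [0, 0, 0, 0, 255]]

```text
time_s: 18.17
tcp_pos: [0.6105, -0.0316, 0.1416]
orientation: [-1.988, 2.432, -0.001]
force: [1.0, 0.2, -0.2]
gripper_width: 0.297
```

```bash
python3 look.py i "[.64,-.21,.15]"
```

```text
t 18.17 tcp [ 0.6105 -0.0316  0.1416] xyaw -101.46 zaxis [ 0.001  0.    -1.   ] F [ 1.   0.2 -0.2] w 0.297 j [ 0.27  0.32 -0.25  0.   -1.   -0.47]
hook_mid kin [ 0.6022 -0.1983  0.1511]
scene hook_mid [([0.6029, -0.1951, 0.1496], 0.61), ([0.7211, -0.1134, 0.0017], 0.23)]
scene hook_tip [([0.6306, -0.2054, 0.1533], 0.62)]
scene ring [([0.6593, -0.212, 0.1523], 0.57)]
top hook_mid [([0.6043, -0.1983, 0.1528], 0.63)]
top hook_tip [([0.6269, -0.2033, 0.1472], 0.97)]
top ring []
```

View pics/i.png

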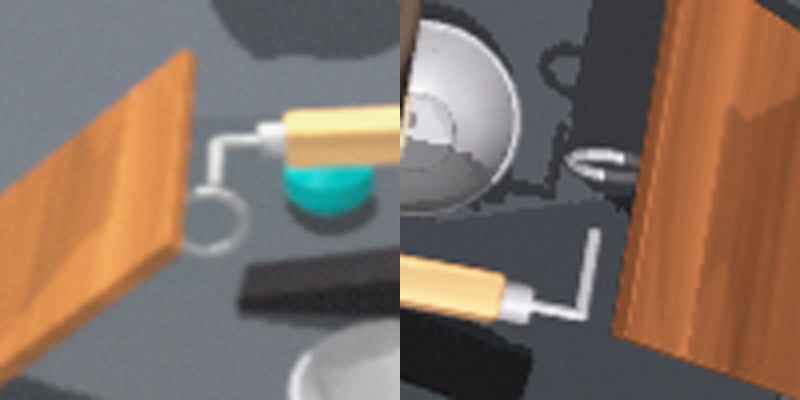

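The hook is clear of the ring. Carrying the pole back to its free spot at (0.62, 0.165).

arm_command:
  motion:
    - [[-0.01, 0, 0, 0, 255], [-0.02, 0.002, 0, 0, 255], [-0.03, 0.005, 0, 0, 255], [-0.03, 0.006, 0, 0, 255], [-0.03, 0.006, 0, 0, 255], [-0.03, 0.006, 0, 0, 255], [-0.02, 0.004, 0, 0, 255], [-0.015, 0, 0, 0, 255], [-0.007, 0, 0, 0, 255], [-0.003, 0, 0, 0, 255], [0, 0, 0, 0, 255], [0, 0, 0, 0, 255], [0, 0, 0.02, 0, 255], [0, 0, 0.03, 0, 255], [0, 0, 0.03, 0, 255], [0, 0, 0.02, 0, 255], [0, 0, 0.01, 0, 255], [0, 0, 0.005, 0, 255], [0, 0, 0, 0, 255], [0, 0, 0, 0, 255]]

```text
time_s: 20.23
tcp_pos: [0.6217, 0.1651, 0.0274]
orientation: [-1.987, 2.431, -0.001]
force: [0.5, 0.6, -0.7]
gripper_width: 0.293
```

```bash
python3 look.py k "[.61,0.0,.02]"
```

```text
t 20.23 tcp [0.6217 0.1651 0.0274] xyaw -101.48 zaxis [ 0.001  0.    -1.   ] F [ 0.5  0.6 -0.7] w 0.293 j [ 0.56  0.49 -0.29  0.   -0.79 -0.76]
hook_mid kin [ 0.6134 -0.0016  0.0369]
scene hook_mid [([0.6138, -0.0013, 0.0346], 0.87)]
scene hook_tip [([0.6424, -0.0117, 0.0402], 0.77)]
scene ring [([0.658, -0.2129, 0.1533], 0.78)]
top hook_mid [([0.6131, -0.0023, 0.0385], 0.9)]
top hook_tip [([0.6352, -0.0037, 0.0373], 0.88), ([0.6125, -0.0005, 0.0383], 0.17)]
top ring [([0.6611, -0.2132, 0.1486], 0.87)]
```

View pics/k.png

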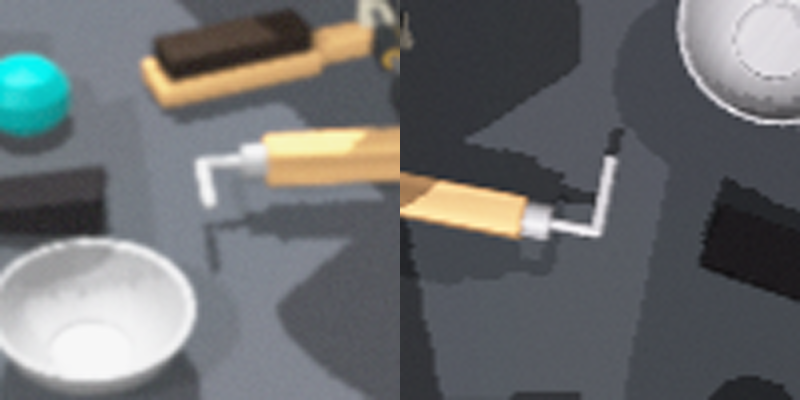

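arm_command:
  motion:
    - [[0, 0, 0.008, 0, 255], [0, 0, 0.007, 0, 255], [0, 0, 0.004, 0, 255], [0, 0, 0.002, 0, 255], [0, 0, 0, 0, 255], [0, 0, 0, 0, 255], [0, 0, 0, 0, 255]]

```text
time_s: 21.22
tcp_pos: [0.6202, 0.1649, 0.0054]
orientation: [1.988, -2.431, -0.0]
force: [-3.3, -1.2, 7.3]
gripper_width: 0.29
```

arm_command:
  motion:
    - [[0, 0, 0, 0, 200], [0, 0, 0, 0, 150], [0, 0, 0, 0, 80], [0, 0, 0, 0, 0], [0, 0, 0, 0, 0], [0, 0, 0, 0, 0], [0, 0, 0, 0, 0], [0, 0, 0, 0, 0], [0, 0, 0, 0, 0], [0, 0, 0, 0, 0], [0, 0, 0, 0, 0], [0, 0, 0, 0, 0]]

```text
time_s: 22.22
tcp_pos: [0.6209, 0.1651, 0.0053]
orientation: [1.988, -2.432, -0.0]
force: [0.1, -0.4, 1.1]
gripper_width: 0.99
```

arm_command:
  motion:
    - [[0, 0, -0.01, 0, 0], [0, 0, -0.02, 0, 0], [0, 0, -0.03, 0, 0], [0, 0, -0.03, 0, 0], [0, 0, -0.03, 0, 0], [0, 0, -0.03, 0, 0], [0, 0, -0.03, 0, 0], [0, 0, -0.02, 0, 0], [0, 0, 0, 0, 0], [0, 0, 0, 0, 0]]

```text
time_s: 23.05
tcp_pos: [0.6214, 0.1655, 0.2077]
orientation: [-1.986, 2.429, -0.001]
force: [-0.3, 0.2, -1.2]
gripper_width: 0.998
```

```bash
python3 - <<'E'
from h import *
rep()
for c in ["scene","top"]:
    im=read_camera(c);cv2.imwrite(f"pics/{c}9.png",im)
    for n in ["pole","hook_mid","hook_tip","ring","brush","bowl","paperweight","doorstop"]:
        print(c,n,[(r["at"],round(r["score"],2)) for r in pinpoint(c,n)[:2]])
a,b=[cv2.imread(f"pics/{c}9.png") for c in ("scene","top")]
cv2.imwrite("pics/end.png",cv2.resize(np.hstack([a,b]),(800,300)))
E
```

```text
t 23.05 tcp [0.6214 0.1655 0.2077] xyaw -101.47 zaxis [ 0.003  0.002 -1.   ] F [-0.3  0.2 -1.2] w 0.998 j [ 0.56  0.32 -0.09  0.   -1.16 -0.76]
scene pole [([0.6202, 0.162, -0.0004], 0.89)]
scene hook_mid [([0.6129, -0.0011, 0.0127], 0.9)]
scene hook_tip [([0.642, -0.0107, 0.019], 0.87)]
scene ring [([0.6617, -0.2134, 0.1514], 0.58), ([0.6411, -0.0101, 0.0145], 0.48)]
scene brush [([0.4347, 0.1594, -0.0002], 0.89), ([0.4467, -0.0883, 0.0001], 0.61)]
scene bowl [([0.7164, -0.1172, 0.0011], 0.76)]
scene paperweight [([0.4454, -0.0948, 0.0002], 0.68)]
scene doorstop [([0.5698, -0.1214, -0.0009], 0.74)]
top pole [([0.6191, 0.1663, -0.0064], 0.71)]
top hook_mid [([0.6123, -0.0015, 0.0175], 0.96)]
top hook_tip [([0.6366, -0.0094, 0.0159], 0.97), ([0.661, -0.2133, 0.1512], 0.35)]
top ring [([0.6617, -0.2165, 0.1514], 0.94)]
top brush [([0.4345, 0.1618, -0.0004], 0.84), ([0.7208, -0.112, -0.0006], 0.67)]
top bowl [([0.7231, -0.111, 0.0017], 0.75)]
top paperweight [([0.4478, -0.0913, 0.0018], 0.63)]
top doorstop [([0.567, -0.1218, 0.0034], 0.95), ([0.722, -0.1126, 0.0009], 0.49)]
```

View pics/end.png

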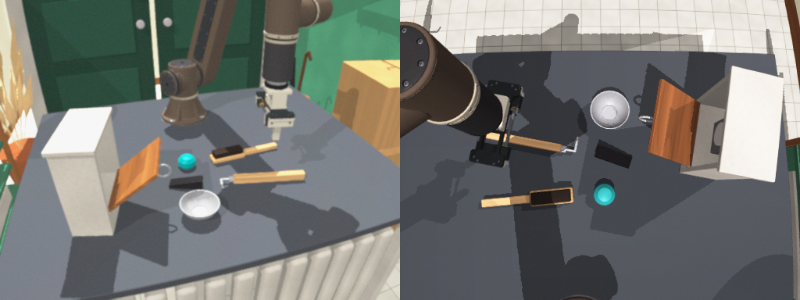

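The pictures show the pole flat on the shelf, the hatch open, the bystanders in place and the gripper clear above. Handing in.

```bash
python3 -c "
from h import *
rep();print(finish_job())"
```

```text
t 23.95 tcp [0.6209 0.1652 0.2053] xyaw -101.48 zaxis [ 0.  0. -1.] F [-0.5 -0.9  0.9] w 1.001 j [ 0.56  0.32 -0.1   0.   -1.16 -0.76]
the job is handed in; nothing more can be done
None
```

I hooked the ring with the pole, pulled the hatch open to about 0.88 rad (stop at 0.9), unhooked it, and laid the pole flat on the shelf. I handed the job in at about 24 s of the 51 s allowed; it reports no verdict.

- **Hatch:** the angle is worked out from the ring's height, about 0.151 m at the last look, so it is an estimate. I stopped the pull just short of the stop, so I did not feel the stop itself. The sensed force at the end of each pulling move was never above about 7 N.
- **Pole:** it lies flat at about (0.620, 0.165), with its hook about 0.25 m from the ring and well clear of the cupboard. I pressed it down with about 7 N when setting it on the shelf.
- **Bystanders:** the brush, bowl, paperweight and doorstop all measure within about 5 mm of where they started, which is about as closely as the networks can measure.
- **Robot:** the gripper is open and about 0.2 m above the shelf, touching nothing.

No check failed. The networks gave a few low-scoring false reports (for example, a second "ring" at the hook), which the pictures ruled out.

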